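Zero the glass-thickness gauge on the reference strip

ROBOT

A 6-joint arm with a two-finger parallel gripper is mounted at the origin on the work surface. World frame = base frame: x ahead of the robot, y to its left, z up, the work surface at z = 0. Lengths are in m, angles in rad, forces in N, time in s.
With the tool pointing down it reaches from about 0.325 to 0.75 m from the base axis. Payload 7.6 kg.
Tool frame: the origin (TCP) lies midway between the tips of the shut fingers; the grasp point (between the pads) lies arm.hold_point_z behind it (arm.hold_point_z is the distance from the TCP to the grasp point, in m); x points along the fingers, z is the direction in which the jaws open and shut, and the axes are right-handed (so a half turn about x gives the same grasp; the last joint's range is limited). The gripper opens to 85 mm and grips with 20 to 120 N. Pads are 22 mm wide; open, the fingers measure 114 mm over their backs; the gripper's body (76 mm by 85 mm) begins 54 mm behind the grasp point. The pads swing forward as they close: fully open they stand 13 mm farther back than shut.
Start: joints at [1.05, 0.052, 1.401, -0, 1.689, -0.07], TCP at [0.229, 0.473, 0.198] pointing down, gripper open.
Joint ranges: [-2.9, 2.9], [-0.91, 2.17], [0.12, 2.37], [-1.06, 4.2], [0.26, 2.73], [-2.93, 2.93]. Speed limits (rad/s): [2.57, 2.57, 3.01, 3.14, 3.14, 3.14].

INTERFACE

Orientations are given as a unit quaternion [w, x, y, z].
In Python, from cell import arm gives the robot as it stands.
- The arm moves only by the tool servo_tool, never from a script. Its argument "motion" is a list of rows, each a list of 7 numbers: the turn, a rotation vector about the tool's x, y, z in rad, then the shift along the tool's x, y, z in cm, then the opening in per cent of the stroke, from 0 (shut) to 100 (fully open). A call has 1 to 20 rows; each row is the pose to reach, as a shift and turn from the pose commanded when the call began, along the tool's axes at that moment; what a row does not reach only later rows make up. A row lasts 1/8 s, in which the tool goes at most 62.5 mm and 10.7 degrees, less where a joint would pass 70% of its speed; a pose out of reach is approached as far as the arm can. A call with a gripper value outside its range is refused whole. The fingers move at their own pace and stop on an object; "grip_force" is the grip in N (left out, the last holds). Time passes only in rows, so rows that repeat a pose let the fingers close. It gives the time, the measured TCP pose, the force and the opening at its end, in the units of the state.
- arm.state(): the state, without advancing time (a new reading comes with each control period).
- arm.snapshot(name): name is "scene" or "top"; returns the picture (400x640x3 uint8, blue, green, red); there is no depth.
- arm.camera_info(name): a dict with "K" (3x3 intrinsics, pixels), "camera_from_world" (4x4, takes a point from world to camera coordinates). Camera axes: x right, y down, z forward; pixel columns grow to the right and rows downward; lengths in m; the calibration is good to about 2 mm. A picture is of the moment at which its call begins. camera_info takes no time and is no camera call.
- arm.job_done(): hands the job in, once; it reports no verdict.
The state is a dict: "clock": time; "joint_positions": joint angles; "qvel": joint speeds; "joint_torque": joint torques, N m; "eef_pos": TCP position; "tcp_rot": TCP orientation; "wrist_force": force on the tool from outside, world axes, zero at the start; "ft_torque": the same for the moment, N m; "finger_gap": finger opening in m.
Only numpy, scipy, OpenCV 4.12 (cv2) and the standard library are available. Lean on these libraries where they do the work, as an engineer would, in place of code of your own. Each camera call takes 0.05 s, during which the arm holds its last target. There are 200 camera calls.

TASK

Set the bench thickness gauge to zero on the long strip of glass. Lay the strip gently flat on the gauge's square steel table, under the raised spindle; push the lift lever right down so that the spindle rests on the glass; then turn the round bezel until the pointer reads zero, the bold mark on the dial. Leave the other things on the bench where they are.

Things in the scene. Friction and masses are not known exactly. Their poses are not given: they have to be found in the camera images.
- strip: The long strip of clear, greenish float glass: 140 x 40 x 8 mm, about 112 g, the longest loose glass on the bench. It starts flat on the bench, to the right or to the left of the gauge. Origin: centre of its underside; x runs along its length, y across its width, z up (either end and either face will do).
- gauge: Bench dial thickness gauge, fixed; place and yaw vary. Origin on the bench under the spindle axis; z up, column at +y, lift lever to -y, open sides at +x and -x. Base 130 mm in x, y from -65 to +140 mm, 28 mm high. On it a square steel table, 100 x 100 mm, top 45 mm high, centred on the spindle axis. An arm from the column carries the dial, face up, over the table's middle.
- lay_grip (a point): Where fingers may hold the strip while laying it: a point of the gauge 92 mm to its -x from the spindle axis, at table-top height, beyond table, base and bezel. A strip gripped 57 mm from its middle and slid in to there along the gauge's x has its middle 35 mm from the axis, its far end past the spindle, and stays on the table when let go. The mirror point at +x is as good.
- column_top (a point): Top of the gauge's 26 mm column, 95 mm to +y of the spindle axis, 152 mm above the bench. Its clamp block (40 x 44 mm) and the 22 mm wide arm to the dial lie from 105 to 131 mm above the bench. Under the dial the case is 54 mm across, 132 to 151 mm high.
- stage_centre (a point): Centre of the top of the gauge's square table, on the spindle axis, 45 mm above the bench; axes as the gauge's. The raised spindle leaves a gap of 16 mm over it (14 mm if the lever starts a little lowered).
- spindle (a joint): How far the spindle has come down, in m: 0 fully raised (tip 16 mm above the table), about 0.0083 when its tip rests on the 8 mm strip (it gives a little), 0.016 on the bare table. A spring presses it down with about 1.5 N; the lever's fork holds it up by its collar.
- lift_lever (a joint): Lift lever, rad: 0 raised (starts at 0 to 0.06), 0.61 right down at its stop. From about 0.35 the spindle rests on the 8 mm glass; right down, the fork is clear of it. The pivot runs along the gauge's x at y = +30 mm, 80.5 mm above the bench. It stays where it is left; 1 to 2 N on the knob moves it.
- lever_knob (a point): Centre of the black ball knob, 20 mm across, on the end of the lift lever. In the gauge's frame it goes from about y = -83, z = 138 mm (raised) on an arc of 127 mm about the pivot to about y = -96, z = 63 mm (down). Nothing lies below its path: push it down from above.
- bezel_grip (a point): Centre of the bezel, on the spindle axis, 158 mm above the bench: a knurled steel ring with the white dial in it, 62 mm across, from 151 to 165 mm above the bench, axis vertical. Grip it across its diameter from above, in any direction.
- bezel (a joint): Angle of bezel and dial about the vertical, rad, anticlockwise from above; at 0 the zero mark lies to the gauge's +x. Turns all round either way against 0.04 N m of friction and stays where it is left. 40 divisions (0.157 rad each), every fourth longer; the zero mark is the broad bold bar, the widest and longest.
- pointer (a joint): Angle of the slim black pointer, rad, anticlockwise from above, 0 when its long end points to the gauge's +x. It turns one turn anticlockwise per 10 mm that the spindle comes down (about 5.2 with the spindle on the strip); the bezel does not move it. The dial reads zero when the bezel's angle equals it, give or take whole turns.
- pointer_tip (a point): The tip of the pointer's long, slender end, 24 mm from the axis, 163 mm above the bench.
- zero_mark (a point): The point of the bold zero mark that the pointer's tip must meet, 24 mm from the axis, on the bezel's dial.
- offcut: Bystander: a shorter piece of glass, 85 x 40 x 5 mm, flat on the bench on the other side of the gauge from the strip. Origin: centre of its underside, x along its length.
- square: Bystander: a square of glass, 70 x 70 x 4 mm, flat on the bench. Origin: centre of its underside.
- cutter: Bystander: pencil-shaped brass glass cutter, 140 mm long and 13 mm thick, lying on the bench between robot and gauge. Origin near its middle, on the bench; x along it.
- pliers: Bystander: glass-running pliers with black handles, 200 mm long and 16 mm high. Origin on the bench near the middle; x along them.
- putty_tin: Bystander: round tin, 90 mm across and 78 mm high. Origin: centre of its underside.
- oil_bottle: Bystander: orange plastic squeeze bottle, 54 mm across and 150 mm high. Origin: centre of its underside.
- tape_roll: Bystander: roll of brown tape, 100 mm across and 25 mm high. Origin: centre of its underside.
- frame_corner: Bystander: L-shaped corner sample of dark frame moulding, legs 105 mm long, 22 mm high. Origin on the bench, inside the angle of the L.
Not all that is in view belongs to the job. What is shaped like the strip but pink is not meant.

How it is judged:
On the way, in this order (a step that is already met when the one before it is completed fails the run):
1. The long strip lies flat on the gauge's table under the raised spindle, let go, with the lever still up (z of strip in the frame of gauge between 0.042 and 0.048 m and angle between strip's own z axis and vertical below 0.05 rad and contact force between strip and the fingers below 0.1 N and contact force between strip and gauge above 0.3 N and horizontal distance between strip and stage_centre below 0.075 m and value of joint lift_lever below 0.25 rad), for 0.2 s.
2. The lift lever is right down and the spindle rests on the strip (value of joint lift_lever above 0.5 rad and value of joint spindle between 0.007 and 0.009 m and contact force between strip and gauge above 0.3 N), for 0.2 s.
At the end, for the whole second after the job is handed in: The strip lies flat (0.05 rad) and at rest on the gauge's table (underside within 3 mm of its height); lever down (above 0.5 rad); spindle resting on the strip (7.0 to 9.0 mm down); pointer tip within 1.9 mm (half a division) of the zero mark (z of strip in the frame of gauge between 0.042 and 0.048 m and angle between strip's own z axis and vertical below 0.05 rad and value of joint lift_lever above 0.5 rad and value of joint spindle between 0.007 and 0.009 m and distance between pointer_tip and zero_mark below 0.0019 m and linear speed of strip below 0.01 m/s); the robot touches nothing.
It fails at once if The glass strip is knocked or pressed hard against the gauge (over 40 N) (contact force between strip and gauge above 40 N).
It fails at once if One of the other things on the bench is pushed more than 30 mm from its place (distance of any of offcut, square, cutter, pliers, putty_tin, oil_bottle, tape_roll, frame_corner from where it was at the start of the episode above 0.03 m).
It also fails if it takes over 72 s, if anything falls off the work surface, if the arm or the gripper's body presses on something with over 40 N, if the wrist force passes 120 N, or if a joint passes its speed limit or range.

## Working session

There is one attempt and no reset: what is moved stays moved. The work goes in short steps, Python scripts to look and compute and a tool call to move; the robot and the scene stay as the last step left them, time stands still between calls to the robot, and variables do not carry over. Pictures are saved under pics/ and viewed, about 8 in all and at most 12, crops included, and the job is handed in when it is done.

Besides the shell and the picture viewer there is one more tool, called after ">>>" as name([rows], argument=value, ...), one row to a line, values as JSON. servo_tool: Moves the arm, as the interface text tells. Its arguments: {"type":"object","properties":{"motion":{"type":"array","items":{"type":"array","items":{"type":"number"}}},"grip_force":{"type":"number"}},"required":["motion"]}

```bash
mkdir -p pics; ls
python3 - <<'E'
from cell import arm
import cv2,numpy as np
print(arm.state()); print(arm.hold_point_z)
for n in("scene","top"):
    cv2.imwrite(f"pics/{n}0.png",arm.snapshot(n)); i=arm.camera_info(n); print(n,np.round(i["K"],1).tolist(),np.round(i["camera_from_world"],3).tolist())
E
```

```text
pics
{'clock': 0.0, 'joint_positions': array([ 1.04973147e+00,  5.28599112e-02,  1.40174750e+00,  2.44362360e-05,
        1.68859045e+00, -7.02912468e-02]), 'qvel': array([ 0.00050323, -0.00154661,  0.00035118, -0.00054554, -0.00060719,
        0.00058579]), 'joint_torque': array([ 1.28324820e-03, -3.81674480e+01, -3.60183871e+01,  3.91003744e-05,
        6.11314987e-03,  6.01011720e-06]), 'eef_pos': array([0.22851243, 0.47226235, 0.19694885]), 'tcp_rot': array([ 0.59858998, -0.37587228,  0.5995997 ,  0.37535352]), 'wrist_force': array([ 0.59558165, -0.27519081,  0.17746222]), 'ft_torque': array([ 0.03285668,  0.04444276, -0.00844732]), 'finger_gap': 0.08520321455580047}
0.0187
scene [[443.1, 0.0, 321.7], [0.0, 443.1, 198.6], [0.0, 0.0, 1.0]] [[-0.681, 0.732, -0.001, 0.343], [0.412, 0.382, -0.827, -0.128], [-0.605, -0.564, -0.562, 2.138], [0.0, 0.0, 0.0, 1.0]]
top [[375.8, 0.0, 314.7], [0.0, 375.8, 198.4], [0.0, 0.0, 1.0]] [[-0.025, -1.0, 0.007, 0.034], [-0.989, 0.024, -0.143, 0.535], [0.143, -0.01, -0.99, 1.302], [0.0, 0.0, 0.0, 1.0]]
```

View pics/scene0.png

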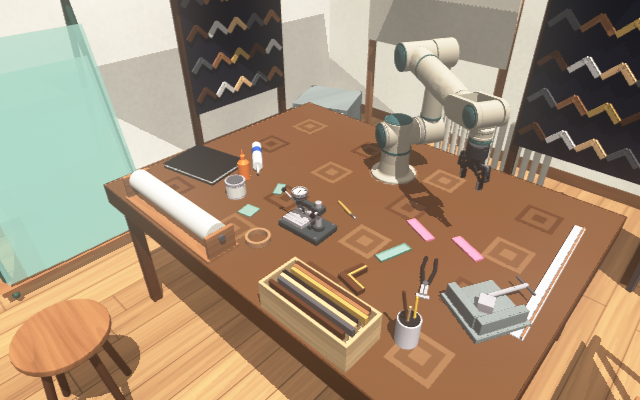

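View pics/top0.png

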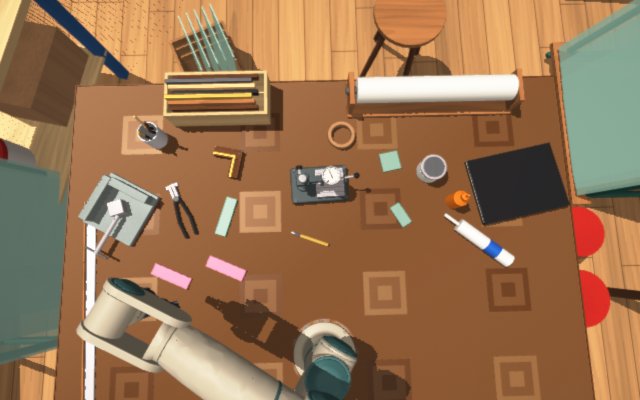

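The top view (image up = +x, left = +y) shows the strip at (226,216) and the gauge near (320,183). Its column is on the left and its lever on the right, so gauge yaw is about 0. The offcut is at (401,215) and the cutter at (310,239).

```bash
cat > h.py <<'E'
from cell import arm
import cv2,numpy as np
def cam(n):
    i=arm.camera_info(n); return np.array(i["K"]),np.array(i["camera_from_world"])
def ray(n,u,v):
    K,T=cam(n); R,t=T[:3,:3],T[:3,3]
    return -R.T@t, R.T@np.linalg.inv(K)@[u,v,1.]
def onz(n,u,v,z):
    c,d=ray(n,u,v); return c+d*(z-c[2])/d[2]
def tri(us,ut):
    c1,d1=ray("scene",*us); c2,d2=ray("top",*ut)
    s=np.linalg.lstsq(np.c_[d1,-d2],c2-c1,rcond=None)[0]
    a,b=c1+s[0]*d1,c2+s[1]*d2; return (a+b)/2,np.linalg.norm(a-b)
def proj(n,p):
    K,T=cam(n); q=K@(T[:3,:3]@np.array(p)+T[:3,3]); return q[:2]/q[2]
E
python3 - <<'E'
from h import *
t=cv2.imread("pics/top0.png"); s=cv2.imread("pics/scene0.png")
hs=cv2.cvtColor(t,cv2.COLOR_BGR2HSV); m=cv2.inRange(hs,(60,30,110),(95,255,255))
for c in cv2.findContours(m,0,2)[0]:
    a=cv2.contourArea(c); (u,v),_,_=cv2.minAreaRect(c)
    if a>100 and 200<u<430 and 130<v<260:
        r=cv2.minAreaRect(c); b=[onz("top",*p,0.008) for p in cv2.boxPoints(r)]; b=np.array(b)
        e=b[1]-b[0]; f=b[2]-b[1]; L=e if np.linalg.norm(e)>np.linalg.norm(f) else f
        print(a,r,b.mean(0).round(4),np.linalg.norm(e).round(3),np.linalg.norm(f).round(3),"yaw",np.arctan2(L[1],L[0]).round(3))
hs=cv2.cvtColor(s,cv2.COLOR_BGR2HSV); m=cv2.inRange(hs,(60,30,110),(95,255,255))
for c in cv2.findContours(m,0,2)[0]:
    a=cv2.contourArea(c); (u,v),_,_=cv2.minAreaRect(c)
    if a>60 and 200<u<430 and 150<v<280:print("scene",a,u,v,onz("scene",u,v,.008))
A=cv2.resize(t[150:225,280:380],None,fx=8,fy=8,interpolation=2)[:600]
B=cv2.resize(s[170:250,270:345],None,fx=7,fy=7,interpolation=2)
cv2.imwrite("pics/gt.png",A);cv2.imwrite("pics/gs.png",B)
E
```

```text
210.5 ((400.5384216308594, 214.30770874023438), (22.742708206176758, 10.539302825927734), 56.30992889404297) [ 0.4742 -0.29    0.008 ] 0.039 0.082 yaw -2.604
293.0 ((389.682861328125, 160.85366821289062), (17.87981605529785, 18.438562393188477), 77.90524291992188) [ 0.674  -0.2612  0.008 ] 0.069 0.068 yaw -1.378
scene 252.5 392.7069091796875 252.01727294921875 [0.4875296 0.3456941 0.008    ]
scene 134.0 248.4180145263672 209.90164184570312 [ 0.68048787 -0.25642789  0.008     ]
scene 64.5 279.0000305175781 188.50001525878906 [ 0.48030476 -0.28482661  0.008     ]
```

View pics/gt.png

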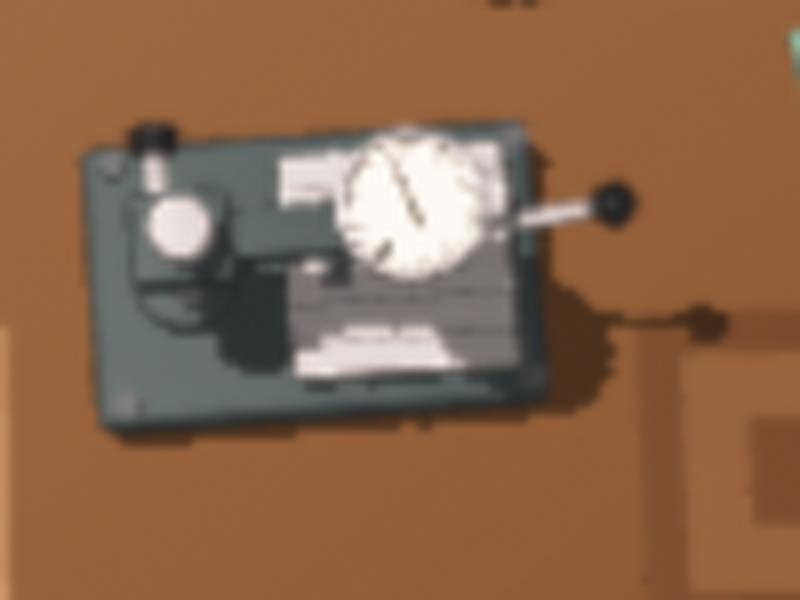

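View pics/gs.png

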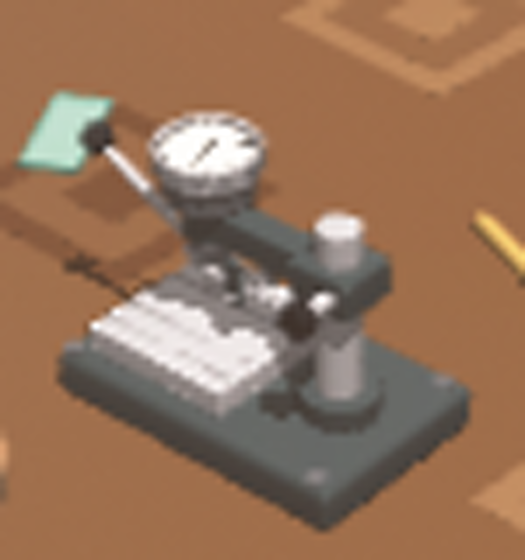

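The crops show the bezel centre at crop (410,203) in the top view and (208,152) in the scene view. The column top is at (180,228) and (340,228), and the knob at (614,203) and (97,134). The zero mark looks like the dark bar at (382,250) in the top crop.

Run:
```python
from h import *
T=lambda x,y:(280+(x+.5)/8-.5,150+(y+.5)/8-.5); S=lambda x,y:(270+(x+.5)/7-.5,170+(y+.5)/7-.5)
for n,a,b in(("col",(180,228),(340,226)),("bez",(410,203),(208,148)),("knob",(614,203),(97,134))):
    print(n,*tri(S(*b),T(*a)))
b=np.array([onz("top",*T(*p),.028) for p in((85,155),(525,122),(545,400),(103,425))])
print(b.round(4), [np.arctan2(*(b[j]-b[i])[1::-1]).round(3) for i,j in((1,0),(2,3),(2,1),(3,0))])
# strip
for n in("top","scene"):
    im=cv2.imread(f"pics/{n}0.png"); hs=cv2.cvtColor(im,cv2.COLOR_BGR2HSV)
    c0=(226,216) if n=="top" else (393,252)
    print(n,hs[c0[1],c0[0]])
    m=cv2.inRange(hs,(60,25,90),(98,255,255))
    k=np.zeros_like(m);k[c0[1]-30:c0[1]+30,c0[0]-30:c0[0]+30]=1;m*=k
    c=max(cv2.findContours(m,0,2)[0],key=cv2.contourArea)
    M=cv2.moments(m,True);u,v=M["m10"]/M["m00"],M["m01"]/M["m00"];print(u,v)
    w=np.array([onz(n,*p,.006)[:2] for p in np.argwhere(m>0)[:,::-1]])
    r=cv2.minAreaRect((w*1000).astype(np.float32)); B=cv2.boxPoints(r); print(r,w.mean(0)); 
    _,_,V=np.linalg.svd(w-w.mean(0),full_matrices=False); print("yaw",np.arctan2(V[0,1],V[0,0]))
    globals()[n]=(u,v)
print(tri(scene,top))
```

```text
col [0.58781017 0.06149894 0.15140638] 0.0005043691132013078
bez [ 0.5937618  -0.03272437  0.16234171] 0.0003822571802893925
knob [ 0.59760994 -0.11962727  0.13504303] 0.0008666364930917957
[[ 0.6473  0.1069  0.028 ]
 [ 0.658  -0.0937  0.028 ]
 [ 0.5299 -0.098   0.028 ]
 [ 0.5233  0.1008  0.028 ]] [np.float64(1.624), np.float64(1.604), np.float64(0.034), np.float64(0.05)]
top [ 68  24 236]
225.95278969957081 217.89270386266094
((482.88153076171875, 344.2335510253906), (40.168453216552734, 137.0872039794922), 72.67855834960938) [0.47665523 0.34331437]
yaw 2.819152824727649
scene [ 76  30 230]
392.6297577854671 252.03114186851212
((483.408203125, 344.9614562988281), (42.729862213134766, 138.001220703125), 72.4427261352539) [0.48537866 0.34437341]
yaw -0.3066952901327869
(array([4.78438469e-01, 3.42663144e-01, 4.16431340e-04]), np.float64(0.004817077088912234))
```

```bash
cat >> h.py <<'E'
from scipy.spatial.transform import Rotation as Ro
def plan(*targets):
    """targets (x,y,z,jaw world angle): tool straight down; prints turn (rad) and shift (cm) from the present pose"""
    s=arm.state(); q=s["tcp_rot"]; R=Ro.from_quat([q[1],q[2],q[3],q[0]]); p=s["eef_pos"]; z=R.apply([0,0,1])
    print("t",s["clock"],"p",p.round(4),"jaw",np.arctan2(z[1],z[0]).round(3),"x",R.apply([1,0,0]).round(3),"gap",round(s["finger_gap"],4),"F",s["wrist_force"].round(1),"j6",s["joint_positions"].round(2))
    for x,y,h,a in targets:
        if np.cos(a-np.arctan2(z[1],z[0]))<0: a+=np.pi
        Z=np.array([np.cos(a),np.sin(a),0]); X=np.array([0,0,-1.]); Rt=Ro.from_matrix(np.c_[X,np.cross(Z,X),Z])
        print((R.inv()*Rt).as_rotvec().round(3).tolist(), (R.inv().apply(np.array([x,y,h])-p)*100).round(2).tolist())
E
python3 - <<'E'
from h import *
j=1.266
plan((.4286,.3616,.10,j),(.4286,.3616,.03,j),(.4286,.3616,.001,j))
E
```

```text
t 0.1 p [0.2286 0.4723 0.197 ] jaw 1.12 x [-0.001 -0.001 -1.   ] gap 0.0855 F [-0.6  0.2 -0.3] j6 [ 1.05  0.05  1.4  -0.    1.69 -0.07]
[-0.146, -0.001, -0.0] [9.7, -22.83, -1.23]
[-0.146, -0.001, -0.0] [16.7, -22.83, -1.22]
[-0.146, -0.001, -0.0] [19.6, -22.83, -1.22]
```

>>> servo_tool([
  [-0.146, 0, 0, 9.7, -22.8, -1.2, 70],
  [-0.146, 0, 0, 9.7, -22.8, -1.2, 70],
  [-0.146, 0, 0, 9.7, -22.8, -1.2, 70],
  [-0.146, 0, 0, 9.7, -22.8, -1.2, 70],
  [-0.146, 0, 0, 9.7, -22.8, -1.2, 70],
  [-0.146, 0, 0, 14.5, -22.8, -1.2, 70],
  [-0.146, 0, 0, 16.7, -22.8, -1.2, 70],
  [-0.146, 0, 0, 16.7, -22.8, -1.2, 70],
], grip_force=60)

```text
clock: 1.1
eef_pos: [0.427, 0.3622, 0.0292]
tcp_rot: [0.569, -0.418, 0.571, 0.419]
wrist_force: [0.3, 0.7, 1.2]
finger_gap: 0.0599
```

Run:
```python
from h import *
j=1.266
plan((.4286,.3616,.001,j),(.4286,.3616,-.001,j))
t=arm.snapshot("top"); s=arm.snapshot("scene")
a,b=proj("top",(.4286,.3616,.0)),proj("scene",(.4286,.3616,.0));print(a,b)
f=lambda i,p:cv2.resize(i[int(p[1])-35:int(p[1])+35,int(p[0])-40:int(p[0])+40],None,fx=5,fy=5,interpolation=2)
cv2.imwrite("pics/g1.png",np.hstack([f(t,a),f(s,b)]))
```

```text
t 1.1 p [0.427  0.3622 0.0292] jaw 1.267 x [-0.003 -0.002 -1.   ] gap 0.0599 F [0.3 0.7 1.2] j6 [ 0.64  0.27  1.5   0.    1.37 -0.63]
[0.001, -0.003, -0.003] [2.81, -0.18, 0.0]
[0.001, -0.003, -0.003] [3.01, -0.18, 0.0]
[221.16085223 231.3564292 ] [405.09134875 247.96095563]
```

View pics/g1.png

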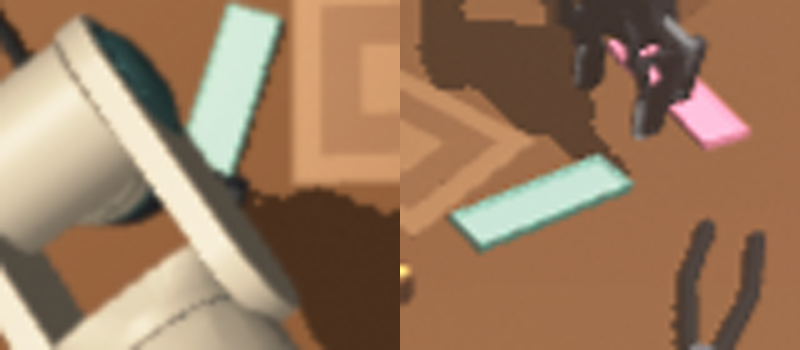

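The scene crop shows the fingers over the near end of the strip, with tips at crop (645,135) and (587,88). I'll check that against projections of the TCP pose.

Run:
```python
from h import *
b=np.array([405.09,247.96]);o=np.array([int(b[0])-40,int(b[1])-35])
for h in(.029,.037,.045):
  for s in(-.034,0,.034):
    print(h,s,((proj("scene",(.427+s*.3,.3622+s*.954,h))-o)*5+[400,0]).round())
```

```text
0.029 -0.034 [578. 125.]
0.029 0 [606. 150.]
0.029 0.034 [635. 175.]
0.037 -0.034 [579. 116.]
0.037 0 [608. 141.]
0.037 0.034 [637. 167.]
0.045 -0.034 [580. 108.]
0.045 0 [609. 133.]
0.045 0.034 [638. 159.]
```

>>> servo_tool([
  [0, -0.003, -0.003, 1.4, -0.1, 0, 70],
  [0, -0.003, -0.003, 2.6, -0.2, 0, 70],
  [0, -0.003, -0.003, 3.0, -0.2, 0, 70],
  [0, -0.003, -0.003, 3.0, -0.2, 0, 70],
])

```text
clock: 1.7
eef_pos: [0.4304, 0.3617, 0.0004]
tcp_rot: [0.571, -0.418, 0.569, 0.418]
wrist_force: [-0.4, -0.5, -0.1]
finger_gap: 0.0598
```

Run:
```python
from h import *
plan()
s=arm.snapshot("scene")
cv2.imwrite("pics/g2.png",cv2.resize(s[205:285,355:455],None,fx=6,fy=6,interpolation=2))
```

```text
t 1.7 p [4.304e-01 3.617e-01 4.000e-04] jaw 1.266 x [ 0.003  0.002 -1.   ] gap 0.0598 F [-0.4 -0.5 -0.1] j6 [ 0.63  0.31  1.52 -0.    1.31 -0.63]
```

View pics/g2.png

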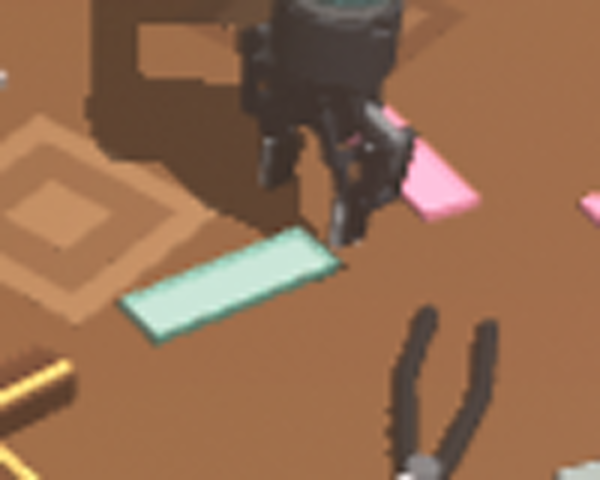

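Run:
```python
from h import *
for z in(.0,.01,.02):
    print(z,[onz("scene",355+x/6,205+y/6,z)[:2].round(4) for x,y in((345,245),(274,187))], "corners",[onz("scene",355+x/6,205+y/6,.008)[:2].round(4) for x,y in((340,265),(298,228),(155,340))])
```

```text
0.0 [array([0.3991, 0.3752]), array([0.3813, 0.3089])] corners [array([0.4261, 0.3882]), array([0.4139, 0.3487]), array([0.56  , 0.3451])]
0.01 [array([0.4098, 0.381 ]), array([0.3922, 0.3152])] corners [array([0.4261, 0.3882]), array([0.4139, 0.3487]), array([0.56  , 0.3451])]
0.02 [array([0.4206, 0.3867]), array([0.4031, 0.3216])] corners [array([0.4261, 0.3882]), array([0.4139, 0.3487]), array([0.56  , 0.3451])]
```

The visible fingertips don't overlap the strip, so they are either higher than the text implies or offset towards the robot. Closing here will show which: a gap stopping at 40 mm means it holds the strip.

>>> servo_tool([
  [0, 0, 0, 0, 0, 0, 42],
  [0, 0, 0, 0, 0, 0, 42],
  [0, 0, 0, 0, 0, 0, 42],
  [0, 0, 0, 0, 0, 0, 42],
], grip_force=30)

```text
clock: 2.25
eef_pos: [0.4307, 0.3619, 0.0009]
tcp_rot: [0.572, -0.419, 0.569, 0.418]
wrist_force: [-0.6, -0.8, 0.2]
finger_gap: 0.0363
```

Run:
```python
from h import *
plan()
s=arm.snapshot("scene")
cv2.imwrite("pics/g3.png",cv2.resize(s[205:285,355:455],None,fx=6,fy=6,interpolation=2))
```

```text
t 2.25 p [0.4307 0.3619 0.0009] jaw 1.266 x [ 0.004  0.002 -1.   ] gap 0.0363 F [-0.6 -0.8  0.2] j6 [ 0.63  0.31  1.52 -0.    1.31 -0.63]
```

View pics/g3.png

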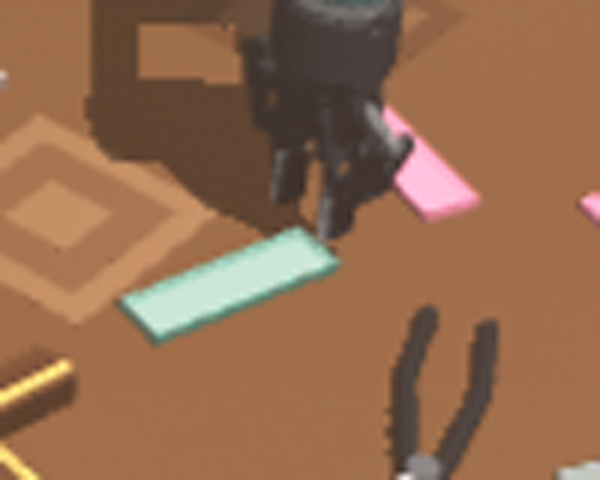

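Run:
```python
from h import *
k=np.array([.5976,-.1196,.135]); sh=onz("top",280+705/8,150+322/8,0); l=(sh-k)/k[2]; print("light",l)
# finger mid tip px (305,215) in crop
for z in(.0,.01,.02,.035):
    for nm,(x,y) in dict(near=(330,237),far=(287,198)).items():
        p=onz("scene",355+x/6,205+y/6,z); s=p+l*z
        print(z,nm,p.round(3),"shadow crop",((proj("scene",s)-[355,205])*6).round())
s0=cv2.imread("pics/scene0.png")
a=proj("scene",(.2285,.4723,.21));print(a)
t=arm.snapshot("top")
A=cv2.resize(t[190:290,170:290],None,fx=4,fy=4,interpolation=2)
B=cv2.resize(s0[120:200,430:530],None,fx=5,fy=5,interpolation=2)
cv2.imwrite("pics/c.png",np.hstack([cv2.copyMakeBorder(A,0,0,0,0,0),B[:400]][:2]) if A.shape[0]==400 else A)
```

```text
light [-0.22933115 -0.42827009 -1.        ]
0.0 near [0.399 0.364 0.   ] shadow crop [330. 237.]
0.0 far [0.385 0.322 0.   ] shadow crop [287. 198.]
0.01 near [0.41 0.37 0.01] shadow crop [325. 244.]
0.01 far [0.396 0.328 0.01 ] shadow crop [282. 206.]
0.02 near [0.42  0.376 0.02 ] shadow crop [319. 252.]
0.02 far [0.407 0.334 0.02 ] shadow crop [277. 213.]
0.035 near [0.437 0.384 0.035] shadow crop [311. 263.]
0.035 far [0.423 0.343 0.035] shadow crop [269. 225.]
[467.70103981 191.12033909]
```

View pics/c.png

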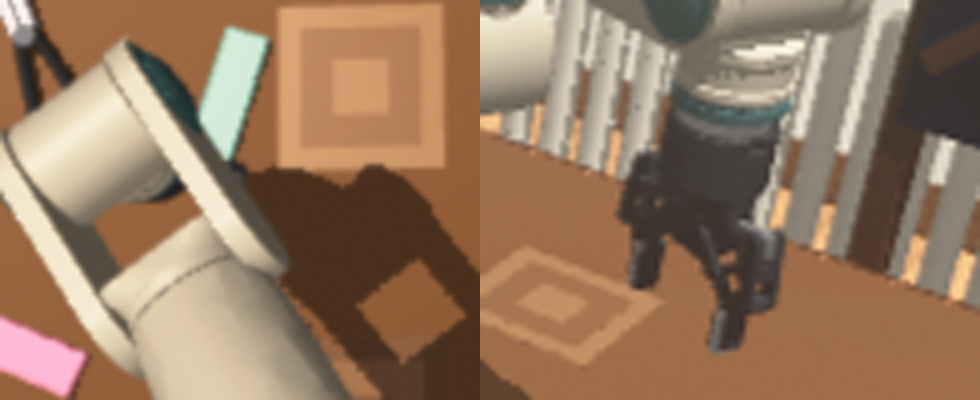

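The shadow cast by the fingers misses the strip, which suggests a horizontal offset and not extra height. I'll test both hypotheses against the top view, where the far finger shows at full pixel (228.7,233).

Run:
```python
from h import *
for nm,o in dict(rep=(.4307,.3619),off=(.403,.349)).items():
  for z in (.01,.04,.07):
    for s in (-.022,-.04,-.057):
      print(nm,z,s,"top",((proj("top",(o[0]+s*.3,o[1]+s*.954,z))-[170,190])*4).round(),"scene crop",((proj("scene",(o[0]+s*.3,o[1]+s*.954,z))-[355,205])*6).round())
print(((proj("top",(.416,.366,.008))-[170,190])*4).round(), "strip end")
```

```text
rep 0.01 -0.022 top [225. 169.] scene crop [279. 228.]
rep 0.01 -0.04 top [244. 175.] scene crop [261. 212.]
rep 0.01 -0.057 top [262. 180.] scene crop [245. 197.]
rep 0.04 -0.022 top [217. 167.] scene crop [284. 191.]
rep 0.04 -0.04 top [237. 173.] scene crop [266. 175.]
rep 0.04 -0.057 top [255. 178.] scene crop [249. 161.]
rep 0.07 -0.022 top [209. 165.] scene crop [289. 153.]
rep 0.07 -0.04 top [229. 171.] scene crop [270. 138.]
rep 0.07 -0.057 top [248. 177.] scene crop [254. 123.]
off 0.01 -0.022 top [239. 200.] scene crop [287. 199.]
off 0.01 -0.04 top [258. 206.] scene crop [269. 183.]
off 0.01 -0.057 top [277. 211.] scene crop [253. 169.]
off 0.04 -0.022 top [232. 199.] scene crop [292. 162.]
off 0.04 -0.04 top [251. 204.] scene crop [274. 147.]
off 0.04 -0.057 top [270. 210.] scene crop [258. 133.]
off 0.07 -0.022 top [224. 198.] scene crop [296. 125.]
off 0.07 -0.04 top [244. 203.] scene crop [279. 109.]
off 0.07 -0.057 top [263. 209.] scene crop [262.  95.]
[197. 179.] strip end
```

The top view matches the reported x and y, so the fingertips really do sit about 25 to 30 mm higher than expected. I'll open and descend in small steps while watching the force.

>>> servo_tool([
  [0, 0, 0, 0, 0, 0, 66],
  [0, 0, 0, 0, 0, 0, 66],
  [0, 0, 0, 0.4, 0, 0, 66],
  [0, 0, 0, 0.8, 0, 0, 66],
  [0, 0, 0, 1.2, 0, 0, 66],
  [0, 0, 0, 1.2, 0, 0, 66],
])

```text
clock: 3.1
eef_pos: [0.4304, 0.3617, -0.0118]
tcp_rot: [0.571, -0.419, 0.569, 0.418]
wrist_force: [0.5, 0.2, -0.7]
finger_gap: 0.0564
```

>>> servo_tool([
  [0, 0, 0, 0.2, 0, 0, 66],
  [0, 0, 0, 0.4, 0, 0, 66],
  [0, 0, 0, 0.6, 0, 0, 66],
  [0, 0, 0, 0.6, 0, 0, 66],
])

```text
clock: 3.6
eef_pos: [0.4306, 0.3618, -0.0174]
tcp_rot: [0.571, -0.419, 0.569, 0.418]
wrist_force: [0.5, 0.1, -0.3]
finger_gap: 0.0564
```

Run:
```python
from h import *
plan()
s=arm.snapshot("scene")
cv2.imwrite("pics/g4.png",cv2.resize(s[205:285,355:455],None,fx=6,fy=6,interpolation=2))
```

```text
t 3.6 p [ 0.4306  0.3618 -0.0174] jaw 1.266 x [ 0.004  0.002 -1.   ] gap 0.0564 F [ 0.5  0.1 -0.3] j6 [ 0.63  0.33  1.53 -0.    1.28 -0.63]
```

View pics/g4.png

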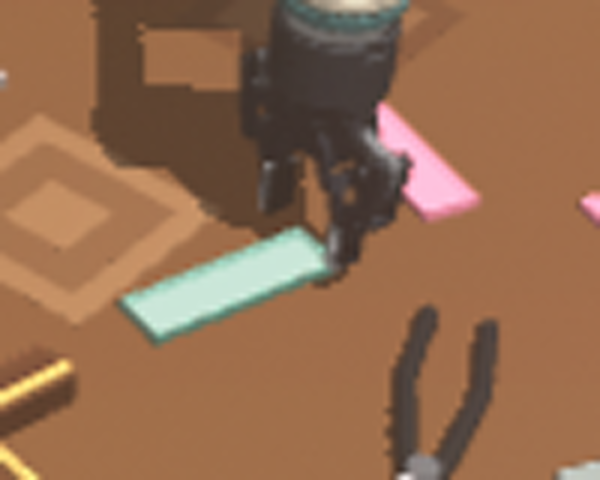

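The tips are now at about z = 10 mm, with the near finger at (330,280). The tool sits about 20 mm higher than the reported z. I'll go a little lower and close.

>>> servo_tool([
  [0, 0, 0, 0.2, 0, 0, 66],
  [0, 0, 0, 0.3, 0, 0, 60],
  [0, 0, 0, 0.4, 0, 0, 45],
  [0, 0, 0, 0.4, 0, 0, 30],
  [0, 0, 0, 0.4, 0, 0, 30],
  [0, 0, 0, 0.4, 0, 0, 30],
], grip_force=50)

```text
clock: 4.4
eef_pos: [0.4307, 0.3619, -0.0211]
tcp_rot: [0.572, -0.419, 0.569, 0.418]
wrist_force: [0.8, -0.6, 0.0]
finger_gap: 0.0254
```

It closed to 25 mm without force, so the tips passed just above the glass. I'll open, go 6 mm lower and close again.

>>> servo_tool([
  [0, 0, 0, 0, 0, 0, 66],
  [0, 0, 0, 0, 0, 0, 66],
  [0, 0, 0, 0, 0, 0, 66],
  [0, 0, 0, 0, 0, 0, 66],
  [0, 0, 0, 0.3, 0, 0, 66],
  [0, 0, 0, 0.6, 0, 0, 66],
  [0, 0, 0, 0.6, 0, 0, 55],
  [0, 0, 0, 0.6, 0, 0, 40],
  [0, 0, 0, 0.6, 0, 0, 35],
  [0, 0, 0, 0.6, 0, 0, 35],
])

```text
clock: 5.65
eef_pos: [0.4318, 0.3623, -0.025]
tcp_rot: [0.573, -0.419, 0.568, 0.418]
wrist_force: [-3.4, -4.4, 12.0]
finger_gap: 0.0301
```

It is pressing lightly (12 N) on top of the glass, so tip z is about 8 mm at reported z = -25 mm. I'll lift off, open, go lower and grip.

>>> servo_tool([
  [0, 0, 0, -0.4, 0, 0, 35],
  [0, 0, 0, -0.4, 0, 0, 66],
  [0, 0, 0, -0.4, 0, 0, 66],
  [0, 0, 0, -0.4, 0, 0, 66],
  [0, 0, 0, 0, 0, 0, 66],
  [0, 0, 0, 0.3, 0, 0, 66],
  [0, 0, 0, 0.5, 0, 0, 66],
  [0, 0, 0, 0.5, 0, 0, 50],
  [0, 0, 0, 0.5, 0, 0, 35],
  [0, 0, 0, 0.5, 0, 0, 35],
  [0, 0, 0, 0.5, 0, 0, 35],
])

```text
clock: 7.02
eef_pos: [0.431, 0.3621, -0.0318]
tcp_rot: [0.572, -0.419, 0.568, 0.418]
wrist_force: [-0.8, 0.4, 3.1]
finger_gap: 0.0383
```

>>> servo_tool([
  [0, 0, 0, 0, 0, 0, 35],
  [0, 0, 0, -1, 0, 0, 35],
  [0, 0, 0, -3, 0, 0, 35],
  [0, 0, 0, -6, 0, 0, 35],
  [0, 0, 0, -7, 0, 0, 35],
  [0, 0, 0, -7, 0, 0, 35],
])

```text
clock: 7.78
eef_pos: [0.4306, 0.3619, 0.0381]
tcp_rot: [0.572, -0.419, 0.568, 0.418]
wrist_force: [0.2, -0.3, -1.3]
finger_gap: 0.0378
```

Run:
```python
from h import *
a=.05; g=np.array([.594,-.033]); e=np.array([np.cos(a),np.sin(a)])
P=lambda d,h:(*(g-d*e),h-.0318,a+np.pi/2)
plan(P(.20,.07),P(.20,.049),P(.092,.049),P(.092,.045))
s=arm.snapshot("scene")
hs=cv2.cvtColor(s,cv2.COLOR_BGR2HSV);m=cv2.inRange(hs,(60,25,90),(98,255,255));m[:,:330]=0;m[:,460:]=0;m[:180]=0;m[300:]=0
c=max(cv2.findContours(m,0,2)[0],key=cv2.contourArea);print(cv2.minAreaRect(c))
# expected corners
g0=np.array([.431,.362]);u=np.array([.954,-.30]);
for z in(.07,.078): print([proj("scene",(*(g0+u*d+np.array([.3,.954])*w),z)).round(1) for d in(-.013,.127) for w in(-.02,.02)])
print(cv2.boxPoints(cv2.minAreaRect(c)).round(1))
cv2.imwrite("pics/g5.png",cv2.resize(s[180:280,340:460],None,fx=5,fy=5,interpolation=2))
```

```text
t 7.775 p [0.4306 0.3619 0.0381] jaw 1.266 x [ 0.004  0.002 -1.   ] gap 0.0378 F [ 0.2 -0.3 -1.3] j6 [ 0.63  0.26  1.49 -0.    1.38 -0.63]
[-0.355, 0.003, 0.004] [-0.13, -8.68, -39.71]
[-0.355, 0.003, 0.004] [1.97, -8.67, -39.72]
[-0.355, 0.003, 0.004] [2.02, -18.8, -35.97]
[-0.355, 0.003, 0.004] [2.42, -18.8, -35.97]
((393.71002197265625, 238.20413208007812), (9.076924324035645, 33.76923370361328), 67.38013458251953)
[array([406.2, 229.8]), array([413. , 235.7]), array([375.4, 241.7]), array([382., 248.])]
[array([406.4, 228.1]), array([413.3, 234. ]), array([375.5, 240. ]), array([382.1, 246.3])]
[[376.4 240.5]
 [407.6 227.5]
 [411.  235.9]
 [379.9 248.9]]
```

The strip is held level and matches the predicted pixels within about 1.5 px. Next I move to the insertion start.

>>> servo_tool([
  [-0.04, 0, 0, 0, -0.8, -4, 35],
  [-0.08, 0, 0, 0, -1.8, -8, 35],
  [-0.12, 0, 0, 0, -2.6, -12, 35],
  [-0.16, 0, 0, 0, -3.5, -16, 35],
  [-0.2, 0, 0, 0, -4.4, -20, 35],
  [-0.24, 0, 0, 0, -5.2, -24, 35],
  [-0.28, 0, 0, 0, -6.1, -28, 35],
  [-0.32, 0, 0, -0.1, -7, -32, 35],
  [-0.34, 0, 0, -0.1, -7.9, -36, 35],
  [-0.355, 0.003, 0.004, -0.1, -8.7, -39.7, 35],
  [-0.355, 0.003, 0.004, -0.1, -8.7, -39.7, 35],
  [-0.355, 0.003, 0.004, -0.1, -8.7, -39.7, 35],
])

```text
clock: 9.32
eef_pos: [0.3937, -0.0426, 0.037]
tcp_rot: [0.487, -0.512, 0.488, 0.513]
wrist_force: [-0.2, 0.0, -1.0]
finger_gap: 0.038
```

Run:
```python
from h import *
a=.05; g=np.array([.594,-.033]); e=np.array([np.cos(a),np.sin(a)]); n=np.array([-e[1],e[0]])
P=lambda d,h:(*(g-d*e),h-.0318,a+np.pi/2)
plan(P(.20,.049),P(.092,.049),P(.092,.045))
t=arm.snapshot("top")
hs=cv2.cvtColor(t,cv2.COLOR_BGR2HSV);m=cv2.inRange(hs,(60,18,90),(98,255,255));m[:,:300]=0;m[:,350:]=0;m[:180]=0;m[260:]=0
c=max(cv2.findContours(m,0,2)[0],key=cv2.contourArea)
print(cv2.contourArea(c)); w=np.array([onz("top",*p,.078)[:2] for p in np.argwhere(m>0)[:,::-1]]); r=cv2.minAreaRect((w*1000).astype(np.float32)); print(r, "gauge frame far-end:"); 
b=cv2.boxPoints(r)/1000; print(np.c_[(b-g)@e,(b-g)@n].round(4))
cv2.imwrite("pics/i1.png",np.hstack([cv2.resize(t[150:250,280:380],None,fx=4,fy=4,interpolation=2),cv2.resize(arm.snapshot("scene")[160:260,265:365],None,fx=4,fy=4,interpolation=2)]))
```

```text
t 9.325 p [ 0.3937 -0.0426  0.037 ] jaw 1.62 x [-0.002  0.    -1.   ] gap 0.038 F [-0.2  0.  -1. ] j6 [-0.2  -0.2   1.97 -0.    1.38 -1.82]
[-0.0, 0.0, -0.002] [1.98, -0.05, -0.04]
[-0.0, 0.0, -0.002] [1.95, -10.85, -0.04]
[-0.0, 0.0, -0.002] [2.35, -10.85, -0.04]
243.5
((503.93011474609375, -3.4597015380859375), (197.84115600585938, 129.37643432617188), 20.214683532714844) gauge frame far-end:
[[-0.2022  0.0663]
 [-0.1636 -0.0572]
 [ 0.0252  0.0018]
 [-0.0134  0.1252]]
```

View pics/i1.png

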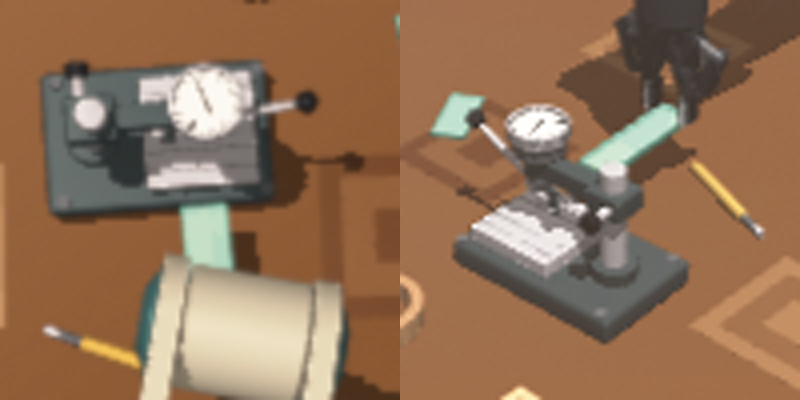

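The strip is just in front of the table, level and aimed under the dial. Its far edges in the top view are at crop (181,206) and (229,204). I'll check its lateral position numerically.

Run:
```python
from h import *
a=.05; g=np.array([.594,-.033]); e=np.array([np.cos(a),np.sin(a)]); n=np.array([-e[1],e[0]])
i=cv2.imread("pics/i1.png")[:,:400]
t=cv2.resize(i,None,fx=.25,fy=.25,interpolation=cv2.INTER_AREA)
hs=cv2.cvtColor(t,cv2.COLOR_BGR2HSV);m=cv2.inRange(hs,(60,18,120),(98,120,255));m[:,:42]=0;m[:,62:]=0;m[:50]=0;m[67:]=0
for r in range(50,67):
    c=np.flatnonzero(m[r])
    if len(c)>5:
        f=[onz("top",280+x,150+r,.078)[:2]-g for x in(c[0]-.5,c[-1]+.5)]; print(r,c[0],c[-1],[(round(q@e,4),round(q@n,4)) for q in f])
```

```text
51 46 56 [(np.float64(-0.0733), np.float64(0.0206)), (np.float64(-0.0761), np.float64(-0.0173))]
52 45 56 [(np.float64(-0.0765), np.float64(0.0243)), (np.float64(-0.0796), np.float64(-0.017))]
53 45 55 [(np.float64(-0.08), np.float64(0.0246)), (np.float64(-0.0828), np.float64(-0.0133))]
54 46 56 [(np.float64(-0.0838), np.float64(0.0214)), (np.float64(-0.0866), np.float64(-0.0165))]
55 47 56 [(np.float64(-0.0875), np.float64(0.0183)), (np.float64(-0.09), np.float64(-0.0162))]
56 47 56 [(np.float64(-0.0909), np.float64(0.0186)), (np.float64(-0.0935), np.float64(-0.0159))]
57 47 56 [(np.float64(-0.0944), np.float64(0.0188)), (np.float64(-0.097), np.float64(-0.0156))]
58 47 56 [(np.float64(-0.0979), np.float64(0.0191)), (np.float64(-0.1004), np.float64(-0.0153))]
59 47 57 [(np.float64(-0.1013), np.float64(0.0194)), (np.float64(-0.1041), np.float64(-0.0185))]
60 47 57 [(np.float64(-0.1048), np.float64(0.0197)), (np.float64(-0.1076), np.float64(-0.0182))]
61 47 57 [(np.float64(-0.1082), np.float64(0.0199)), (np.float64(-0.1111), np.float64(-0.0179))]
62 47 57 [(np.float64(-0.1117), np.float64(0.0202)), (np.float64(-0.1145), np.float64(-0.0176))]
63 47 57 [(np.float64(-0.1151), np.float64(0.0205)), (np.float64(-0.118), np.float64(-0.0173))]
64 49 57 [(np.float64(-0.1191), np.float64(0.0139)), (np.float64(-0.1214), np.float64(-0.017))]
```

The strip is centred to within 2 mm. I'll lower it and slide it in.

>>> servo_tool([
  [0, 0, 0, 1, 0, 0, 35],
  [0, 0, 0, 1.95, 0, 0, 35],
  [0, 0, 0, 1.95, -1, 0, 35],
  [0, 0, 0, 1.95, -2, 0, 35],
  [0, 0, 0, 1.95, -3, 0, 35],
  [0, 0, 0, 1.95, -4, 0, 35],
  [0, 0, 0, 1.95, -4, 0, 35],
])

```text
clock: 10.3
eef_pos: [0.4349, -0.041, 0.0184]
tcp_rot: [0.487, -0.512, 0.487, 0.512]
wrist_force: [1.0, 0.2, -1.5]
finger_gap: 0.0378
```

>>> servo_tool([
  [0, 0, 0, 0.15, -0.5, 0, 35],
  [0, 0, 0, 0.15, -1.5, 0, 35],
  [0, 0, 0, 0.15, -2.5, 0, 35],
  [0, 0, 0, 0.15, -3.5, 0, 35],
  [0, 0, 0, 0.15, -4, 0, 35],
  [0, 0, 0, 0.15, -4, 0, 35],
])

```text
clock: 11.05
eef_pos: [0.4744, -0.039, 0.0167]
tcp_rot: [0.487, -0.512, 0.488, 0.513]
wrist_force: [-0.3, -0.0, -0.7]
finger_gap: 0.0382
```

>>> servo_tool([
  [0, 0, 0, 0, -1, 0, 35],
  [0, 0, 0, 0, -2, 0, 35],
  [0, 0, 0, 0, -2.8, 0, 35],
  [0, 0, 0, 0, -2.8, 0, 35],
  [0, 0, 0, 0.1, -2.8, 0, 35],
  [0, 0, 0, 0.2, -2.8, 0, 35],
  [0, 0, 0, 0.2, -2.8, 0, 35],
])

```text
clock: 11.92
eef_pos: [0.502, -0.0376, 0.0147]
tcp_rot: [0.487, -0.512, 0.488, 0.512]
wrist_force: [0.3, 1.0, -0.2]
finger_gap: 0.0378
```

>>> servo_tool([
  [0, 0, 0, 0.1, 0, 0, 35],
  [0, 0, 0, 0.15, 0, 0, 35],
  [0, 0, 0, 0.15, 0, 0, 35],
])

```text
clock: 12.3
eef_pos: [0.5022, -0.0376, 0.0133]
tcp_rot: [0.487, -0.512, 0.488, 0.512]
wrist_force: [-0.9, 0.8, -0.3]
finger_gap: 0.0383
```

>>> servo_tool([
  [0, 0, 0, 0.05, 0, 0, 35],
  [0, 0, 0, 0.1, 0, 0, 35],
  [0, 0, 0, 0.1, 0, 0, 35],
  [0, 0, 0, 0.1, 0, 0, 35],
])

```text
clock: 12.8
eef_pos: [0.5022, -0.0376, 0.0125]
tcp_rot: [-0.487, 0.512, -0.488, -0.512]
wrist_force: [-2.7, -0.5, 3.6]
finger_gap: 0.038
```

Contact at 3.6 N. I'll release gently.

>>> servo_tool([
  [0, 0, 0, 0, 0, 0, 50],
  [0, 0, 0, 0, 0, 0, 55],
  [0, 0, 0, 0, 0, 0, 64],
  [0, 0, 0, 0, 0, 0, 64],
  [0, 0, 0, 0, 0, 0, 64],
])

```text
clock: 13.42
eef_pos: [0.5022, -0.0376, 0.0123]
tcp_rot: [0.487, -0.512, 0.488, 0.512]
wrist_force: [0.1, 0.8, -0.3]
finger_gap: 0.0547
```

>>> servo_tool([
  [0, 0, 0, -1, 0, 0, 64],
  [0, 0, 0, -4, 0, 0, 64],
  [0, 0, 0, -5, 4, 0, 64],
  [0, 0, 0, -10, 8, 0, 64],
  [0, 0, 0, -15, 10, 0, 64],
  [0, 0, 0, -18, 10, 0, 40],
  [0, 0, 0, -18, 10, 0, 0],
  [0, 0, 0, -18, 10, 0, 0],
])

```text
clock: 14.42
eef_pos: [0.4021, -0.0425, 0.1916]
tcp_rot: [0.487, -0.512, 0.488, 0.513]
wrist_force: [0.1, 0.6, -0.3]
finger_gap: 0.0009
```

Run:
```python
from h import *
a=.05; g=np.array([.594,-.033]); e=np.array([np.cos(a),np.sin(a)]); n=np.array([-e[1],e[0]])
plan()
k=np.array([.5976,-.1196]);print("knob gauge",(k-g)@e,(k-g)@n)
for nm in("top","scene"):
    im=arm.snapshot(nm);hs=cv2.cvtColor(im,cv2.COLOR_BGR2HSV);m=cv2.inRange(hs,(60,18,110),(98,255,255))
    c0=proj(nm,(*(g-.06*e),.053)).astype(int);k=np.zeros_like(m);k[c0[1]-14:c0[1]+14,c0[0]-14:c0[0]+14]=1
    w=np.array([onz(nm,*p,.053)[:2]-g for p in np.argwhere(m*k>0)[:,::-1]]);q=np.c_[w@e,w@n]*1000
    print(nm,len(q),np.percentile(q,[1,50,99],axis=0).round(1),cv2.minAreaRect(q.astype(np.float32)))
    cv2.imwrite(f"pics/l_{nm}.png",im)
```

```text
t 14.425 p [ 0.4021 -0.0425  0.1916] jaw 1.621 x [-0.002 -0.    -1.   ] gap 0.0009 F [ 0.1  0.6 -0.3] j6 [-0.2  -0.3   1.73 -0.    1.71 -1.82]
knob gauge -0.000732695121418817 -0.08667169755957851
top 249 [[-86.5 -18.7]
 [-47.5   1.3]
 [ -9.2  23.8]] ((-47.82597351074219, 2.3039608001708984), (43.685760498046875, 85.0477523803711), 89.8641586303711)
scene 115 [[-94.6 -18.5]
 [  1.7  10.6]
 [ 38.9  28.4]] ((-28.204349517822266, 4.581020355224609), (48.6516227722168, 138.55348205566406), 89.28474426269531)
```

The strip lies as planned: the scene mask spans -95 to +39 mm in gauge x, aligned to within 0.01 rad. Next is the lever knob.

Run:
```python
from h import *
a=.05; g=np.array([.594,-.033]); e=np.array([np.cos(a),np.sin(a)]); n=np.array([-e[1],e[0]])
P=lambda y,tip:(*(g+y*n),tip-.031,a+np.pi/2)
plan(P(-.089,.19),P(-.089,.152),P(-.094,.13),P(-.098,.11),P(-.100,.09),P(-.099,.073))
```

```text
t 14.525 p [ 0.4019 -0.0424  0.191 ] jaw 1.621 x [-0.003  0.    -1.   ] gap 0.0 F [ 0.1 -0.5 -0.2] j6 [-0.2  -0.29  1.73 -0.    1.71 -1.82]
[0.0, 0.0, -0.003] [3.13, -19.24, -8.93]
[0.0, 0.0, -0.003] [6.93, -19.26, -8.93]
[0.0, 0.0, -0.003] [9.13, -19.26, -9.43]
[0.0, 0.0, -0.003] [11.13, -19.27, -9.83]
[0.0, 0.0, -0.003] [13.13, -19.28, -10.03]
[0.0, 0.0, -0.003] [14.83, -19.28, -9.93]
```

>>> servo_tool([
  [0, 0, 0, 0, -5, -2.5, 0],
  [0, 0, 0, 1, -10, -5, 0],
  [0, 0, 0, 2, -15, -7, 0],
  [0, 0, 0, 3.1, -19.2, -8.9, 0],
  [0, 0, 0, 3.1, -19.2, -8.9, 0],
  [0, 0, 0, 5, -19.2, -8.9, 0],
  [0, 0, 0, 6.9, -19.2, -8.9, 0],
  [0, 0, 0, 8, -19.2, -9.2, 0],
  [0, 0, 0, 9.1, -19.3, -9.4, 0],
  [0, 0, 0, 9.1, -19.3, -9.4, 0],
])

```text
clock: 15.78
eef_pos: [0.5994, -0.1269, 0.1006]
tcp_rot: [0.487, -0.512, 0.488, 0.513]
wrist_force: [-0.2, -0.1, -0.1]
finger_gap: -0.0001
```

>>> servo_tool([
  [0, 0, 0, 0.7, 0, -0.2, 0],
  [0, 0, 0, 1.4, 0, -0.3, 0],
  [0, 0, 0, 2, 0, -0.4, 0],
  [0, 0, 0, 2.7, 0, -0.5, 0],
])

```text
clock: 16.27
eef_pos: [0.6002, -0.132, 0.074]
tcp_rot: [-0.487, 0.512, -0.488, -0.512]
wrist_force: [-0.8, -2.2, 1.1]
finger_gap: 0.0006
```

>>> servo_tool([
  [0, 0, 0, 0.7, 0, -0.1, 0],
  [0, 0, 0, 1.4, 0, -0.1, 0],
  [0, 0, 0, 2.1, 0, -0.1, 0],
  [0, 0, 0, 2.7, 0, 0, 0],
])

```text
clock: 16.77
eef_pos: [0.6, -0.1317, 0.0467]
tcp_rot: [0.487, -0.512, 0.488, 0.512]
wrist_force: [-0.7, -0.5, 0.8]
finger_gap: -0.0001
```

>>> servo_tool([
  [0, 0, 0, 0.3, 0, 0, 0],
  [0, 0, 0, 0.6, 0, 0, 0],
  [0, 0, 0, 0.6, 0, 0, 0],
])

```text
clock: 17.15
eef_pos: [0.6, -0.1316, 0.041]
tcp_rot: [0.487, -0.512, 0.487, 0.513]
wrist_force: [0.9, 0.5, -0.7]
finger_gap: 0.0001
```

Run:
```python
from h import *
plan(); s=arm.snapshot("scene"); cv2.imwrite("pics/lev.png",s)
# dark pixels columns vs proj of knob raised/down
for nm,p in dict(up=(.5983,-.1158,.138),down=(.5988,-.1289,.063)).items(): u,v=proj("scene",p).round().astype(int); print(nm,u,v,s[v-2:v+3,u-2:u+3].mean(2).round().tolist())
u,v=proj("scene",(.60,-.131,.073));print("tip",u,v)
```

```text
t 17.15 p [ 0.6    -0.1316  0.041 ] jaw 1.621 x [-0.001 -0.    -1.   ] gap 0.0001 F [ 0.9  0.5 -0.7] j6 [-0.28  0.4   1.31 -0.    1.43 -1.9 ]
up 284 189 [[64.0, 62.0, 59.0, 59.0, 61.0], [67.0, 63.0, 59.0, 59.0, 68.0], [64.0, 62.0, 58.0, 58.0, 68.0], [63.0, 61.0, 61.0, 61.0, 63.0], [62.0, 71.0, 70.0, 63.0, 62.0]]
down 283 203 [[111.0, 144.0, 96.0, 59.0, 67.0], [62.0, 77.0, 78.0, 59.0, 66.0], [59.0, 61.0, 63.0, 184.0, 236.0], [61.0, 56.0, 55.0, 94.0, 151.0], [68.0, 66.0, 72.0, 75.0, 113.0]]
tip 281.9567910404007 200.70884078699913
```

>>> servo_tool([
  [0, 0, 0, 0.3, 0, 0, 0],
  [0, 0, 0, 0.6, 0, 0, 0],
  [0, 0, 0, 0.6, 0, 0, 0],
])

```text
clock: 17.58
eef_pos: [0.6008, -0.1318, 0.0381]
tcp_rot: [-0.487, 0.513, -0.487, -0.512]
wrist_force: [-5.8, 2.9, 13.7]
finger_gap: 0.0001
```

Firm stop at 13.7 N, so the lever is right down. I'll retreat and look at the dial.

>>> servo_tool([
  [0, 0, 0, -3, 0, 0, 0],
  [0, 0, 0, -9, 0, 0, 0],
  [0, 0, 0, -15, 0, 0, 0],
  [0, 0, 0, -17, 5, 2.5, 0],
  [0, 0, 0, -17, 10, 4, 0],
  [0, 0, 0, -17, 15, 6, 0],
  [0, 0, 0, -17, 20, 9, 60],
  [0, 0, 0, -17, 20, 9, 100],
  [0, 0, 0, -17, 20, 9, 100],
])

```text
clock: 18.7
eef_pos: [0.3964, -0.0521, 0.2058]
tcp_rot: [-0.487, 0.513, -0.487, -0.512]
wrist_force: [-0.5, -0.4, 0.2]
finger_gap: 0.0543
```

Run:
```python
from h import *
plan()
ts=[arm.snapshot("top") for _ in range(4)]; s=[arm.snapshot("scene") for _ in range(2)]
t=np.mean(ts,0).astype(np.uint8); cv2.imwrite("pics/td.png",t); s=np.mean(s,0).astype(np.uint8); cv2.imwrite("pics/sd.png",s)
a=proj("top",(.594,-.033,.163)); b=proj("scene",(.594,-.033,.163)); print(a,b)
f=lambda im,p:cv2.resize(im[int(p[1])-13:int(p[1])+14,int(p[0])-13:int(p[0])+14],(400,400),interpolation=cv2.INTER_CUBIC)
cv2.imwrite("pics/dial.png",np.vstack([np.hstack([f(t,a),f(s,b)])]))
# knob check
k=proj("top",(.5988,-.1289,.063));print("knob px",k)
g=cv2.cvtColor(t,cv2.COLOR_BGR2GRAY)[160:190,345:370]; 
ys,xs=np.nonzero(g<45);print("dark",xs.mean()+345,ys.mean()+160,len(xs))
```

```text
t 18.7 p [ 0.3964 -0.0521  0.2058] jaw 1.621 x [ 0.001 -0.001 -1.   ] gap 0.0543 F [-0.5 -0.4  0.2] j6 [-0.22 -0.31  1.72 -0.    1.74 -1.84]
[330.94820018 174.78326381] [299.23519203 190.57790936]
knob px [356.63339373 178.64819958]
dark 352.64285714285717 181.5 14
```

View pics/dial.png

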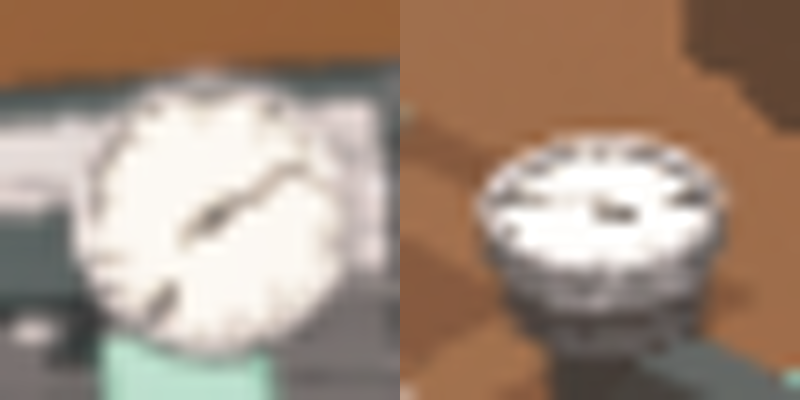

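The top-view dial (centre about (213,213)) shows the pointer's long end toward (305,165) and the bold zero mark at (160,302). The pointer reads about 5.14 rad, which matches glass under the spindle. I'll compute the angles properly.

```bash
cat >> h.py <<'E'
def dial(t,ptr=None,zero=None,w=.45,g=(.594,-.033)):
    """darkness-weighted world angles of pointer (r 8-22 mm) and zero mark (r 17-27 mm) near given guesses; centre = white disc centroid"""
    gray=cv2.cvtColor(t,cv2.COLOR_BGR2GRAY).astype(float); S=8
    N=60*S//10*10; q=np.arange(-240,241)/8000.  # 60 mm at 8 px/mm
    P=np.float32([proj("top",(g[0]+x,g[1]+y,.163)) for x,y in((-.03,-.03),(.03,-.03),(.03,.03),(-.03,.03))])
    H=cv2.getPerspectiveTransform(np.float32([(0,0),(480,0),(480,480),(0,480)]),P)
    r=cv2.warpPerspective(gray.astype(np.float32),H,(481,481),flags=cv2.INTER_CUBIC|cv2.WARP_INVERSE_MAP) # col=x,row=y
    hsv=cv2.warpPerspective(t,H,(481,481),flags=cv2.INTER_LINEAR|cv2.WARP_INVERSE_MAP)
    X,Y=np.meshgrid(q,q); c=np.zeros(2)
    D=np.clip(235-r,0,None); out={}
    for nm,a0,lo,hi in(("ptr",ptr,.008,.022),("zero",zero,.016,.027)):
        a=a0
        for _ in range(5):
            A=np.arctan2(Y,X); R=np.hypot(X,Y); d=(A-a+np.pi)%(2*np.pi)-np.pi
            m=(R>lo)&(R<hi)&(abs(d)<w); W=D*m; a=a+(W*d).sum()/W.sum()
        out[nm]=a
    return out,r
E
python3 - <<'E'
from h import *
t=cv2.imread("pics/td.png")
hs=cv2.cvtColor(t,cv2.COLOR_BGR2HSV); m=((hs[...,1]<25)&(hs[...,2]>235)).astype(np.uint8); k=np.zeros_like(m);k[160:190,318:345]=1
c=max(cv2.findContours(m*k,0,1)[0],key=cv2.contourArea); (u,v),rad=cv2.minEnclosingCircle(c); el=cv2.fitEllipse(c); print(u,v,rad,el,onz("top",u,v,.163),onz("top",*el[0],.163))
for g in((.594,-.033),onz("top",*el[0],.163)[:2]):
  for w in(.3,.4): o,r=dial(t,-1.09,2.6,w,g); print(g,w,{k:round(float(v),3) for k,v in o.items()})
E
```

```text
330.9285583496094 175.07142639160156 8.159867286682129 ((331.01251220703125, 175.15084838867188), (13.499737739562988, 14.69478988647461), 126.70543670654297) [ 0.59304314 -0.03290613  0.163     ] [ 0.59277263 -0.03317186  0.163     ]
(0.594, -0.033) 0.3 {'ptr': -1.13, 'zero': 2.61}
(0.594, -0.033) 0.4 {'ptr': -1.138, 'zero': 2.603}
[ 0.59277263 -0.03317186] 0.3 {'ptr': -1.051, 'zero': 2.573}
[ 0.59277263 -0.03317186] 0.4 {'ptr': -1.054, 'zero': 2.565}
```

Run:
```python
from h import *
plan((.5935,-.033,.18,1.62),(.5935,-.033,.113,1.62))
```

```text
t 19.0 p [ 0.3963 -0.0522  0.205 ] jaw 1.621 x [-0.002 -0.    -1.   ] gap 0.0855 F [-0.5 -0.6  0.4] j6 [-0.22 -0.31  1.72 -0.    1.74 -1.84]
[0.001, -0.0, -0.002] [2.47, -19.79, 0.93]
[0.001, -0.0, -0.002] [9.17, -19.8, 0.93]
```

>>> servo_tool([
  [0, 0, 0, 0.5, -5, 0.3, 100],
  [0, 0, 0, 1, -10, 0.5, 100],
  [0, 0, 0, 1.5, -15, 0.7, 100],
  [0, 0, 0, 2.4, -19.8, 0.9, 100],
  [0, 0, 0, 2.4, -19.8, 0.9, 100],
  [0, 0, 0, 5, -19.8, 0.9, 100],
  [0, 0, 0, 7, -19.8, 0.9, 100],
  [0, 0, 0, 8.2, -19.8, 0.9, 100],
  [0, 0, 0, 8.2, -19.8, 0.9, 100],
], grip_force=30)

```text
clock: 20.12
eef_pos: [0.5926, -0.0331, 0.1229]
tcp_rot: [0.487, -0.512, 0.488, 0.513]
wrist_force: [0.8, -0.5, 0.2]
finger_gap: 0.0854
```

>>> servo_tool([
  [0, 0, 0, 0.5, 0, 0, 100],
  [0, 0, 0, 1, 0, 0, 100],
  [0, 0, 0, 1, 0, 0, 100],
])

```text
clock: 20.5
eef_pos: [0.593, -0.033, 0.113]
tcp_rot: [0.487, -0.512, 0.488, 0.513]
wrist_force: [-0.1, -1.1, 0.3]
finger_gap: 0.0852
```

Now grip the bezel.

>>> servo_tool([
  [0, 0, 0, 0, 0, 0, 80],
  [0, 0, 0, 0, 0, 0, 65],
  [0, 0, 0, 0, 0, 0, 62],
  [0, 0, 0, 0, 0, 0, 62],
  [0, 0, 0, 0, 0, 0, 62],
])

```text
clock: 21.12
eef_pos: [0.5935, -0.0346, 0.1144]
tcp_rot: [-0.487, 0.513, -0.488, -0.511]
wrist_force: [-1.8, -5.9, 2.9]
finger_gap: 0.0607
```

Gripped at a 60.7 mm gap. I'll turn clockwise, which is +x about the tool axis.

>>> servo_tool([
  [0.15, 0, 0, 0, 0, -0.1, 60],
  [0.3, 0, 0, 0, 0, -0.15, 60],
  [0.45, 0, 0, 0, 0, -0.15, 60],
  [0.6, 0, 0, 0, 0, -0.15, 60],
  [0.75, 0, 0, 0, 0, -0.15, 60],
  [0.9, 0, 0, 0, 0, -0.15, 60],
  [1.05, 0, 0, 0, 0, -0.15, 60],
  [1.2, 0, 0, 0, 0, -0.15, 60],
  [1.35, 0, 0, 0, 0, -0.15, 60],
  [1.5, 0, 0, 0, 0, -0.15, 60],
  [1.65, 0, 0, 0, 0, -0.15, 60],
  [1.8, 0, 0, 0, 0, -0.15, 60],
  [1.8, 0, 0, 0, 0, -0.15, 60],
])

```text
clock: 22.75
eef_pos: [0.5946, -0.0334, 0.1144]
tcp_rot: [0.705, 0.064, 0.703, -0.063]
wrist_force: [6.4, 2.8, 1.8]
finger_gap: 0.0604
```

>>> servo_tool([
  [0.15, 0, 0, 0, 0, 0.1, 60],
  [0.3, 0, 0, 0, 0, 0.1, 60],
  [0.45, 0, 0, 0, 0, 0.1, 60],
  [0.6, 0, 0, 0, 0, 0.1, 60],
  [0.75, 0, 0, 0, 0, 0.1, 60],
  [0.9, 0, 0, 0, 0, 0.1, 60],
  [1.05, 0, 0, 0, 0, 0.1, 60],
  [1.2, 0, 0, 0, 0, 0.1, 60],
  [1.35, 0, 0, 0, 0, 0.1, 60],
  [1.5, 0, 0, 0, 0, 0.1, 60],
  [1.65, 0, 0, 0, 0, 0.1, 60],
  [1.8, 0, 0, 0, 0, 0.1, 60],
  [1.88, 0, 0, 0, 0, 0.1, 60],
  [1.88, 0, 0, 0, 0, 0.1, 60],
])

```text
clock: 24.5
eef_pos: [0.5955, -0.0348, 0.1144]
tcp_rot: [0.365, 0.607, 0.364, -0.605]
wrist_force: [5.1, -2.1, 1.9]
finger_gap: 0.0605
```

>>> servo_tool([
  [0, 0, 0, 0, 0, 0, 75],
  [0, 0, 0, 0, 0, 0, 100],
  [0, 0, 0, 0, 0, 0, 100],
  [0, 0, 0, 0, 0, 0, 100],
  [0, 0, 0, -3, 0, 0, 100],
  [0, 0, 0, -8, 0, 0, 100],
])

```text
clock: 25.25
eef_pos: [0.5931, -0.0345, 0.192]
tcp_rot: [-0.363, -0.604, -0.365, 0.608]
wrist_force: [0.6, -0.4, 0.3]
finger_gap: 0.0852
```

Run:
```python
from h import *
plan((.397,-.05,.205,-2.05))
```

```text
t 25.25 p [ 0.5931 -0.0345  0.192 ] jaw -2.059 x [-0.005  0.    -1.   ] gap 0.0852 F [ 0.6 -0.4  0.3] j6 [-0.12  0.25  1.19 -0.    1.7   1.94]
[-0.009, 0.002, 0.005] [-1.19, -16.6, 10.56]
```

>>> servo_tool([
  [0, 0, 0, -1.2, -5, 3, 100],
  [0, 0, 0, -1.2, -10, 6, 100],
  [0, 0, 0, -1.2, -14, 9, 100],
  [0, 0, 0, -1.2, -16.6, 10.6, 100],
  [0, 0, 0, -1.2, -16.6, 10.6, 100],
])

```text
clock: 25.88
eef_pos: [0.397, -0.0505, 0.206]
tcp_rot: [0.365, 0.606, 0.364, -0.606]
wrist_force: [-0.4, -0.1, -0.5]
finger_gap: 0.0857
```

Run:
```python
from h import *
plan()
t=arm.snapshot("top"); s=arm.snapshot("scene"); cv2.imwrite("pics/td2.png",t)
for g in((.594,-.033),(.5935,-.033),(.5928,-.0332)):
    o,r=dial(t,-1.09,-1.09,.4,g); print(g,{k:round(float(v),3) for k,v in o.items()})
# profile of darkness by angle, rings
o,r=dial(t,-1.09,-1.09,.4,(.5935,-.033)); D=np.clip(235-r,0,None); q=np.arange(-240,241)/8000.;X,Y=np.meshgrid(q,q);A=np.degrees(np.arctan2(Y,X));R=np.hypot(X,Y)
for lo,hi in((.008,.014),(.017,.021),(.021,.025)):
    print(lo,[int(D[(R>lo)&(R<hi)&(A>=a)&(A<a+8)].mean()) for a in range(-180,180,8)])
a=proj("top",(.594,-.033,.163)); b=proj("scene",(.594,-.033,.163))
f=lambda im,p:cv2.resize(im[int(p[1])-13:int(p[1])+14,int(p[0])-13:int(p[0])+14],(400,400),interpolation=cv2.INTER_CUBIC)
cv2.imwrite("pics/dial2.png",np.hstack([f(t,a),f(s,b)]))
```

```text
t 25.875 p [ 0.397  -0.0505  0.206 ] jaw -2.06 x [ 0.001 -0.001 -1.   ] gap 0.0857 F [-0.4 -0.1 -0.5] j6 [-0.22 -0.31  1.72 -0.    1.74  1.84]
(0.594, -0.033) {'ptr': -1.14, 'zero': -1.052}
(0.5935, -0.033) {'ptr': -1.111, 'zero': -1.037}
(0.5928, -0.0332) {'ptr': -1.064, 'zero': -1.01}
0.008 [0, 0, 0, 0, 0, 0, 0, 0, 0, 0, 0, 1, 13, 34, 42, 25, 2, 0, 0, 0, 0, 0, 0, 0, 0, 0, 0, 0, 0, 0, 0, 0, 0, 0, 0, 0, 0, 3, 6, 6, 1, 0, 0, 0, 0]
0.017 [0, 0, 0, 0, 0, 0, 0, 0, 0, 0, 0, 0, 0, 20, 78, 45, 1, 0, 0, 0, 0, 0, 0, 0, 0, 0, 0, 0, 0, 0, 0, 0, 0, 0, 0, 0, 0, 0, 0, 0, 0, 0, 0, 0, 0]
0.021 [8, 4, 0, 0, 0, 0, 0, 0, 0, 6, 9, 0, 0, 11, 68, 41, 11, 5, 10, 7, 1, 5, 2, 5, 3, 0, 6, 21, 16, 5, 0, 3, 15, 4, 5, 3, 4, 9, 1, 0, 0, 1, 3, 0, 0]
```

Run:
```python
from h import *
q=np.arange(-240,241)/8000.;X,Y=np.meshgrid(q,q)
T1,T2=cv2.imread("pics/td.png"),cv2.imread("pics/td2.png")
def cen(r,lo,hi,ptr=-1.07,w=.4):
    A=np.arctan2(Y,X);R=np.hypot(X,Y);a=ptr
    for _ in range(6):
        d=(A-a+np.pi)%(2*np.pi)-np.pi;W=np.clip(225-r,0,None)*((R>lo)&(R<hi)&(abs(d)<w));a+=(W*d).sum()/W.sum()
    return round(float(a),3),int(W.sum()/1000)
for g in((.5935,-.033),(.595,-.0345)):
    r1,r2=dial(T1,-1.09,2.6,.4,g)[1],dial(T2,-1.09,-1.09,.4,g)[1]
    for lo,hi in((.006,.014),(.010,.016),(.014,.019),(.016,.021),(.018,.023)):print(g,lo,hi,"before(ptr)",cen(r1,lo,hi),"after",cen(r2,lo,hi))
```

```text
(0.5935, -0.033) 0.006 0.014 before(ptr) (-1.149, 67) after (-1.149, 67)
(0.5935, -0.033) 0.01 0.016 before(ptr) (-1.118, 42) after (-1.123, 47)
(0.5935, -0.033) 0.014 0.019 before(ptr) (-1.053, 36) after (-1.09, 69)
(0.5935, -0.033) 0.016 0.021 before(ptr) (-1.062, 43) after (-1.09, 93)
(0.5935, -0.033) 0.018 0.023 before(ptr) (-1.093, 47) after (-1.093, 101)
(0.595, -0.0345) 0.006 0.014 before(ptr) (-1.222, 61) after (-1.22, 65)
(0.595, -0.0345) 0.01 0.016 before(ptr) (-1.12, 42) after (-1.144, 64)
(0.595, -0.0345) 0.014 0.019 before(ptr) (-1.096, 43) after (-1.128, 93)
(0.595, -0.0345) 0.016 0.021 before(ptr) (-1.127, 46) after (-1.128, 101)
(0.595, -0.0345) 0.018 0.023 before(ptr) (-1.156, 40) after (-1.097, 108)
```

View pics/dial2.png

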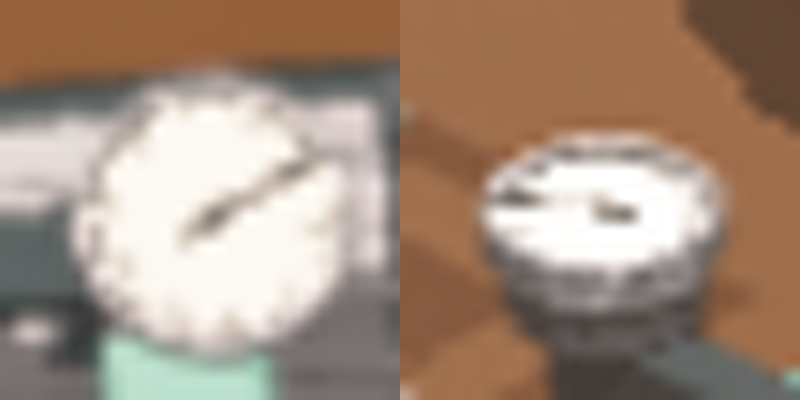

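Pointer and bold mark now lie on one line toward (305,163). One last numeric check compares the pointer and the bar tangentially in the raw pixels, and also checks the lever and strip.

Run:
```python
from h import *
ts=np.mean([arm.snapshot("top") for _ in range(3)],0)
T1=cv2.imread("pics/td.png").astype(float)
c=np.array([.594,-.0335]); a=-1.085; u=np.array([np.cos(a),np.sin(a)]); v=np.array([-u[1],u[0]])
px=[(x,y) for y in range(160,192) for x in range(318,348)]
W=np.array([onz("top",x,y,.163)[:2]-c for x,y in px]); s,t=W@u*1000,W@v*1000
for nm,T in(("before",T1),("after",ts)):
    d=np.clip(225-np.array([T[y,x].mean() for x,y in px]),0,None)
    for lo,hi in((5,13),(13,19),(15,22),(16,24),(20,25)):
        m=(s>lo)&(s<hi)&(abs(t)<7); print(nm,lo,hi,"tang mm",round((d*t*m).sum()/(d*m).sum(),2),"r",round((d*s*m).sum()/(d*m).sum(),1),"sum",int((d*m).sum()))
plan()
```

```text
before 5 13 tang mm -0.93 r 8.7 sum 104
before 13 19 tang mm 0.28 r 16.6 sum 97
before 15 22 tang mm 0.05 r 18.9 sum 107
before 16 24 tang mm -1.08 r 20.4 sum 103
before 20 25 tang mm -0.47 r 22.6 sum 77
after 5 13 tang mm -0.93 r 8.6 sum 102
after 13 19 tang mm -0.25 r 16.9 sum 172
after 15 22 tang mm -0.49 r 18.9 sum 206
after 16 24 tang mm -0.33 r 20.2 sum 227
after 20 25 tang mm 0.91 r 23.0 sum 182
t 26.125 p [ 0.3984 -0.0503  0.2052] jaw -2.059 x [-0.001 -0.    -1.   ] gap 0.0856 F [-0.2  0.9  0.8] j6 [-0.22 -0.31  1.71 -0.    1.74  1.84]
```

```bash
python3 -c "
from cell import arm
print(arm.job_done())"
```

```text
the job is handed in; nothing more can be done
None
```

I laid the strip on the gauge table, pushed the lever down to its stop and turned the bezel clockwise by 3.68 rad. I then let go, backed the arm clear and handed the job in at about 26 s. No verdict came back.

**What the last checks showed**
- **Strip:** it lay along the gauge's x, centred to about 2 mm and aligned to about 0.01 rad.
- **Lever:** it met a firm stop at 13.7 N. A dark-pixel check for the knob afterwards did not match its expected place (about 5 px off, only 14 pixels), so the stop is the main evidence that it is down.
- **Spindle:** the pointer stands at about 5.14 rad, which means the spindle is about 8.2 mm down, on the glass.
- **Zero:** the pointer and the bold mark lie on one line. Measured sideways, the bar lies between -0.5 and +1.4 mm from the pointer depending on the radius used, about 0.3 mm on average. The limit is 1.9 mm. One pixel is about 3.4 mm there, so this is my least certain check.

**What disagreed**
- **Fingertip height:** the fingertips stood about 30 mm higher than the reported TCP z suggested. My first closes passed above the glass, and one pressed it with 12 N against the bench. I worked out the offset by touch and used it from then on.
- **Bezel centre:** the grip put it about 2 mm from where the cameras did.
- **Other objects:** I did not measure the other things on the bench again. I saw no contact with any of them.

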